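# Shelve two paint boxes in the stepped rack by height

### The arm

A 7-joint arm with a two-finger parallel gripper is mounted at the origin on the work surface. World frame = base frame: x ahead of the robot, y to its left, z up, the work surface at z = 0. Lengths are in mm, angles in degrees, forces in N, time in s.
With the tool pointing down it reaches from about 400 to 900 mm from the base axis. Payload 5.5 kg.
Tool frame: the origin (TCP) lies at the very end of the fingers, on their centre line; the grasp point (between the pads) lies grasp_offset behind it (grasp_offset is the distance from the TCP to the grasp point, in mm); z points along the fingers, y is the line along which they close (so a half turn about z gives the same grasp; the last joint's range is limited). The gripper opens to 92 mm and grips with 3 to 60 N. Pads are 19 mm wide; open, the fingers measure 130 mm over their backs; the gripper's body (75 mm by 190 mm) begins 47 mm behind the grasp point.
Start: joints at [-52.93, 28.699, -24.465, 88.831, 12.651, 65.22, -12.049], TCP at [243.353, 602.726, 226.729] pointing down, gripper open.
Joint ranges: [-164.97, 164.97], [-17.58, 116.51], [-87.97, 89.64], [11.32, 138.91], [-80.73, 260.73], [10.89, 115.49], [-147.41, 147.41]. Speed limits (degrees/s): [147.25, 147.25, 180, 180, 180, 180, 180].

### API

Orientations are given as [roll, pitch, yaw] about the fixed x, y, z axes, in that order (R = Rz(yaw) Ry(pitch) Rx(roll)).
In Python, from cell import observe, capture, camera_model, hand_in, grasp_offset gives the robot as it stands.
- The arm moves only by the tool carry_out, never from a script. Its argument "steps" is a list of rows, each a list of 2 entries, a list of its own where there are three numbers: the shift along the tool's x, y, z in m, then the turn, a rotation vector about the tool's x, y, z in degrees. In form: [[[dx, dy, dz], [wx, wy, wz]], ...]. A call has 1 to 8 rows; each row is the pose to reach, as a shift and turn from the pose commanded when the call began, along the tool's axes at that moment; what a row does not reach only later rows make up. A row lasts 1/10 s, in which the tool goes at most 50 mm and 8.59 degrees, less where a joint would pass 70% of its speed; a pose out of reach is approached as far as the arm can. A call with a gripper value outside its range is refused whole. "gripper" is the finger opening in m, from 0 to 0.0918, set as the call begins (left out, the last holds). The fingers move at their own pace and stop on an object; the grip force is fixed at half the most. Time passes only in rows, so rows that repeat a pose let the fingers close. It gives the time, the measured TCP pose, the force, the opening and the grip force at its end, in the units of the state.
- observe(): the state, without advancing time (a new reading comes with each control period).
- capture(name): name is "scene" or "top" or "wrist"; returns the picture (400x640x3 uint8, red, green, blue); there is no depth.
- camera_model(name): a dict with "fx", "fy", "cx", "cy" (pixels), "origin" and "rotation" of the camera in the world. Camera axes: x right, y down, z forward; pixel columns grow to the right and rows downward; lengths in mm; the calibration is good to about 2 mm. A picture is of the moment at which its call begins: read the wrist's pose just before it. camera_model takes no time and is no camera call; for the wrist camera it gives the pose at the moment of the call.
- hand_in(): hands the job in; it is judged then, once.
The state is a dict: "time_s": time; "joint_pos": joint angles; "joint_vel": joint speeds; "tau": joint torques, N m; "ee_pos": TCP position; "ee_rot": TCP orientation; "wrist_force": force on the tool from outside, world axes, zero at the start; "torque": the same for the moment, N m; "finger_gap": finger opening in mm; "grasp_force": force on a finger pad.
Only numpy, scipy, OpenCV 4.12 (cv2) and the standard library are available. Lean on these libraries where they do the work, as an engineer would, in place of code of your own. Each camera call takes 0.05 s, during which the arm holds its last target. There are 200 camera calls.

### The job

Tidy the painter's table: slide the yellow box and the taller blue box lengthwise into the wooden two-tier rack, each upright on the tier whose headroom suits its height (the low yellow one on the bottom tier, the tall blue one on the upper tier), all the way back against the tier's back wall. Leave the white jar of brushes standing where it is.

Things in the scene. Friction and masses are not known exactly. Their poses are not given: they have to be found in the camera images.
- low_box_center (a point): Centre (half-way up) of the loose yellow box with a wood-coloured rim: 150 mm long (its x), 60 mm wide (its y), 50 mm high (its z). 0.1 to 0.21 kg, rigid, closed. Both ends are alike. Grip it across its width near its outer end, some 50 mm from its centre, to stay clear of the board over the tier.
- tall_box_center (a point): Centre (half-way up) of the loose blue box with a white rim: 150 mm long (its x), 60 mm wide (its y), 95 mm high (its z). 0.14 to 0.28 kg, rigid, closed. Both ends are alike; grip it likewise near its outer end.
- lower_tier (a point): Floor of the fixed wooden rack's bottom tier, at the spot under a fully home box's centre (75 mm before the back wall). x points into the tier (open side, towards the robot: -x), z up. Floor runs from x = -80 mm; headroom 66 mm under the 10 mm upper board, whose front edge is at x = 5 mm; nothing overhead before it. 110 mm wide between side panels that begin at that edge.
- upper_tier (a point): The same for the upper tier, set back by 87 mm and 76 mm higher (floor 88 mm above the table): spot under a fully home box's centre, 75 mm before the back wall. Same axes. Floor runs from x = -82 mm; headroom 115 mm under the 10 mm roof board, whose front edge is at x = 0; nothing overhead before it. 110 mm wide between side panels that begin at that edge.
- brush_jar_center (a point): A loose white ceramic jar, 76 mm across and 95 mm high, holding paint brushes that reach 210 mm up; the point is on its axis half-way up. A bystander: it must not be knocked or carried off.
Things that resemble listed ones, but are neither listed nor needed, are in the scene too. Several things look just like the part that bears tall_box_center: the one meant starts nearest to the robot's base.

How it is judged (in metres and radians):
At the end, for the whole second after the job is handed in: The yellow box stands upright on the lower tier and the blue box upright on the upper tier, each lengthwise along the tier (within 15 degrees), within 20 mm of its back wall and within 30 mm of the rack's mid-line, released and at rest (x of low_box_center in the frame of lower_tier between -0.02 and 0.01 m and y of low_box_center in the frame of lower_tier between -0.03 and 0.03 m and z of low_box_center in the frame of lower_tier between 0.017 and 0.033 m and angle between each of low_box_center, tall_box_center's own z axis and vertical below 0.12 rad and angle between the x axis of low_box_center and the x axis of lower_tier, either way round below 0.26 rad and x of tall_box_center in the frame of upper_tier between -0.02 and 0.01 m and y of tall_box_center in the frame of upper_tier between -0.03 and 0.03 m and z of tall_box_center in the frame of upper_tier between 0.0395 and 0.0555 m and angle between the x axis of tall_box_center and the x axis of upper_tier, either way round below 0.26 rad); the robot touches nothing.
It fails at once if the jar of brushes is moved more than 50 mm or tipped more than 20 degrees (distance of brush_jar_center from where it was at the start of the episode above 0.05 m or angle between brush_jar_center's own z axis and vertical above 0.35 rad).
It also fails if it takes over 64 s, if anything falls off the work surface, if the arm or the gripper's body presses on something with over 40 N, if the wrist force passes 120 N, or if a joint passes its speed limit or range.

## Working session

There is one attempt and no reset: what is moved stays moved. The work goes in short steps, Python scripts to look and compute and a tool call to move; the robot and the scene stay as the last step left them, time stands still between calls to the robot, and variables do not carry over. Pictures are saved under pics/ and viewed, at most 10 in all, crops included, and the job is handed in when it is done.

Besides the shell and the picture viewer there is one more tool, called after "Call:" in YAML: its name, and indented under it one key for each argument. carry_out: Moves the arm, as the interface text tells. Its arguments: {"type":"object","properties":{"steps":{"type":"array"},"gripper":{"type":"number"}},"required":["steps"]}

```bash
ls; mkdir -p pics
python3 - <<'E'
from cell import *
import cv2
s=observe();print(s['time_s'],s['ee_pos'],s['ee_rot'],s['finger_gap'],grasp_offset)
for n in('scene','top'):
    cv2.imwrite(f'pics/{n}0.png',capture(n)[:,:,::-1]);print(n,camera_model(n))
E
```

```text
pics
0.0 [243.16009546 602.04765371 225.68536592] [-1.79888361e+02 -3.32462530e-03  1.58013542e+02] 91.83442171661405 18.8
scene {'fx': 451.92062588900563, 'fy': 451.92062588900563, 'cx': 317.0566070798967, 'cy': 196.85291642830322, 'origin': array([1067.17950838,  674.51720565,  836.50336183]), 'rotation': array([-1.27723942e+02,  5.27868086e-02,  1.46277761e+02])}
top {'fx': 502.16387139742875, 'fy': 502.16387139742875, 'cx': 324.0643224259284, 'cy': 193.08134051810313, 'origin': array([ 263.95257884, -107.04932293, 1628.47221128]), 'rotation': array([-170.53516161,   -0.53216493,  -90.03112758])}
```

View pics/top0.png

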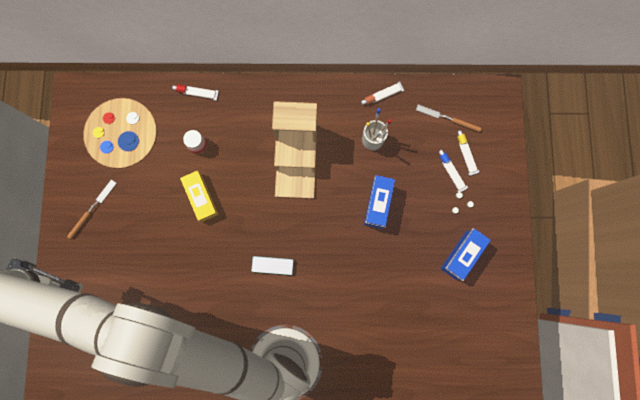

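View pics/scene0.png

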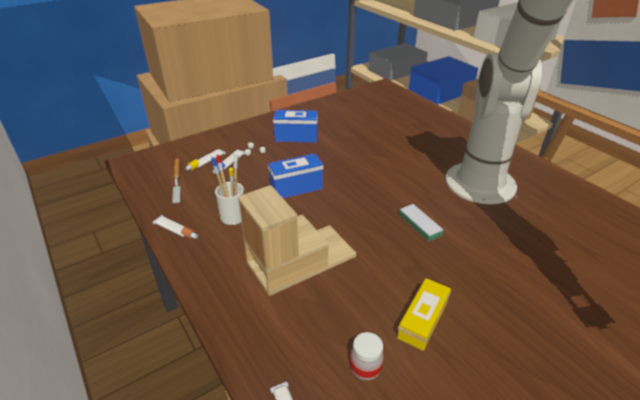

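The pictures show the yellow box at top (198,196) and the rack at (295,150), opening towards the robot, with the jar at (375,135). There are two blue candidates: A at top (380,202) and B at top (467,255). I'll measure both distances to the base and enlarge a crop to confirm.

```bash
cat > h.py <<'E'
import numpy as np,cv2
from scipy.spatial.transform import Rotation as R
from scipy.optimize import minimize
def cam(m): return np.array(m['origin']),R.from_euler('xyz',m['rotation'],degrees=True).as_matrix()
def proj(m,P):
    o,r=cam(m);q=(np.atleast_2d(P)-o)@r
    return np.c_[m['fx']*q[:,0]/q[:,2]+m['cx'],m['fy']*q[:,1]/q[:,2]+m['cy']]
def ray(m,u,v,z):
    o,r=cam(m);d=r@[(u-m['cx'])/m['fx'],(v-m['cy'])/m['fy'],1];return o+d*(z-o[2])/d[2]
def boxpts(x,y,yaw,h,z0=0,L=150,W=60):
    P=np.array([[a*L/2,b*W/2,c] for a in(-1,1) for b in(-1,1) for c in(z0,z0+h)],float)
    P[:,:2]=P[:,:2]@R.from_euler('z',yaw,degrees=True).as_matrix()[:2,:2].T+[x,y];return P
def fit(views,h,p0,z0=0):
    """views: (camera model, hull of the silhouette) -> x,y,yaw and 1-IoU"""
    def cost(p):
        c=0
        for m,H in views:
            K=cv2.convexHull(proj(m,boxpts(*p,h,z0)).astype(np.float32));i=cv2.intersectConvexConvex(K,H)[0]
            c+=1-i/(cv2.contourArea(K)+cv2.contourArea(H)-i+1e-9)
        return c/len(views)
    return min((minimize(cost,[p0[0],p0[1],a],method='Nelder-Mead',options=dict(initial_simplex=[[p0[0],p0[1],a],[p0[0]+20,p0[1],a],[p0[0],p0[1]+20,a],[p0[0],p0[1],a+20]],maxiter=400)) for a in (p0[2]-30,p0[2],p0[2]+30)),key=lambda r:r.fun)
def hulls(img,col):
    k=cv2.cvtColor(img,cv2.COLOR_RGB2HSV)
    m=cv2.inRange(k,*(((22,120,60),(34,255,255)) if col=='y' else ((105,120,50),(125,255,255))))
    m=cv2.morphologyEx(m,cv2.MORPH_CLOSE,np.ones((5,5)))
    cs=cv2.findContours(m,cv2.RETR_EXTERNAL,cv2.CHAIN_APPROX_NONE)[0]
    return [cv2.convexHull(c).astype(np.float32) for c in cs if cv2.contourArea(c)>300]
E
python3 - <<'E'
from h import *;from cell import camera_model
M={n:camera_model(n) for n in('top','scene')};I={n:cv2.imread(f'pics/{n}0.png')[:,:,::-1].copy() for n in M}
def pick(n,c,uv): 
    L=[H for H in hulls(I[n],c) if cv2.pointPolygonTest(H,uv,True)>-8];return max(L,key=cv2.contourArea)
for nm,c,h,t,s,a in(('yellow','y',50,(198,196),(425,315),20),('A','b',95,(380,202),(297,178),0),('B','b',95,(467,255),(296,128),-30)):
    g=ray(M['top'],*t,h)
    for w in (('top',),('scene',),('top','scene')):
        r=fit([(M[n],pick(n,c,t if n=='top' else s)) for n in w],h,(g[0],g[1],a));print(nm,w,r.x.round(1),round(r.fun,3),np.hypot(*r.x[:2]).round())
j=ray(M['top'],375,130,95);print('jar',j)
a=cv2.resize(I['top'][80:290,260:500],None,fx=2.5,fy=2.5,interpolation=2);b=cv2.resize(I['scene'][170:300,220:370],None,fx=4,fy=4,interpolation=2)
cv2.imwrite('pics/cropA.png',a[:,:,::-1]);cv2.imwrite('pics/cropR.png',b[:,:,::-1])
E
```

```text
yellow ('top',) [521.2 283.6  26. ] 0.068 593.0
yellow ('scene',) [519.9 278.9  24.6] 0.022 590.0
yellow ('top', 'scene') [521.1 280.   24.7] 0.074 592.0
A ('top',) [ 499.8 -298.3  -14.8] 0.097 582.0
A ('scene',) [ 495.8 -298.6  -16.8] 0.092 579.0
A ('top', 'scene') [ 498.4 -298.3  -15.2] 0.096 581.0
B ('top',) [ 332.1 -562.2  -37.6] 0.061 653.0
B ('scene',) [ 333.6 -567.   -33.6] 0.058 658.0
B ('top', 'scene') [ 334.6 -563.9  -34.9] 0.067 656.0
jar [ 722.19407527 -282.77628255   95.        ]
```

View pics/cropA.png

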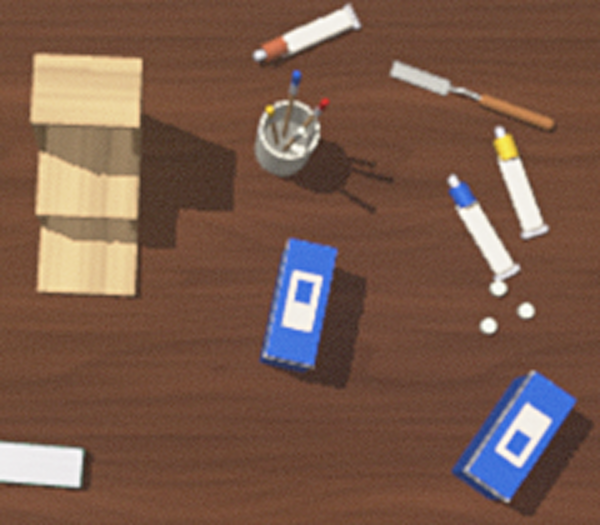

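View pics/cropR.png

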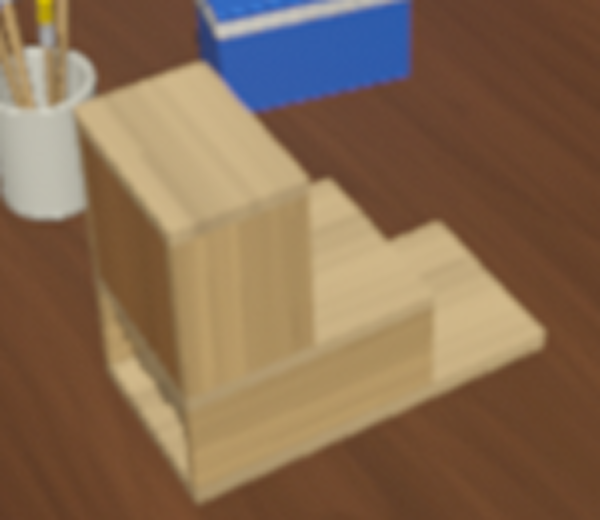

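Crops: the blue label and white rim appear on both candidates. A at top (380,202) is 581 mm from the base and B at (467,255) is 656 mm, so A is the one meant. The rack's edges in top pixels are: lower front (275,196)-(314,198), upper front (274,166)-(315,167), roof front (272,129)-(316,130).

Run:
```python
from h import *;from cell import camera_model
m=camera_model('top')
for n,a,b,z in(('low',(275.4,196.2),(314.3,198),12),('up',(274.4,165.8),(315.2,167),88),('roofF',(272.6,128.8),(316,130.4),213),('roofB',(273.6,101.6),(316.8,103.2),213)):
    A=ray(m,*a,z);B=ray(m,*b,z);print(n,A.round(),B.round(),((A+B)/2).round(1),np.linalg.norm(A-B).round(),'yaw',np.degrees(np.arctan2(*(A-B)[[1,0]]))-90)
m=camera_model('scene')
u=lambda x,y:(220+x/4,170+y/4)
for n,p,z in(('lowfrontL',(545,332),12),('lowfrontR',(438,222),12),('upfrontL',(433,290),88),('roofFL',(308,183),213),('roofFR',(205,63),213),('roofBL',(172,240),213),('roofBR',(80,112),213)):print(n,ray(m,*u(*p),z).round())
```

```text
low [523.  36.  12.] [517. -90.  12.] [520.1 -27.   12. ] 127.0 yaw -2.6293763391640823
up [607.  34.  88.] [604. -94.  88.] [605.5 -29.8  88. ] 128.0 yaw -1.6367481824003534
roofF [690.  30. 213.] [685. -97. 213.] [687.6 -33.6 213. ] 127.0 yaw -2.0588123618744447
roofB [773.  28. 213.] [768. -99. 213.] [770.6 -35.5 213. ] 127.0 yaw -2.0581904606156485
lowfrontL [523.  40.  12.]
lowfrontR [519. -86.  12.]
upfrontL [607.  33.  88.]
roofFL [693.  35. 213.]
roofFR [685. -91. 213.]
roofBL [775.  35. 213.]
roofBR [766. -89. 213.]
```

```bash
cat > go.py <<'E'
import sys;from h import *;from cell import observe,camera_model
def go(x,y,z,yaw):
    s=observe();r=R.from_euler('xyz',s['ee_rot'],degrees=True);d=r.inv().apply(np.array([x,y,z])-s['ee_pos'])/1000
    w=(r.inv()*R.from_euler('xyz',[180,0,yaw],degrees=True)).as_rotvec(degrees=True)
    print(s['time_s'],'at',s['ee_pos'].round(1),s['ee_rot'].round(1),'shift',d.round(4),'turn',w.round(1),'gap',round(s['finger_gap'],1),'F',s['wrist_force'].round(1))
if __name__=='__main__': go(*map(float,sys.argv[1:]))
E
python3 go.py 475 259 160 204.7; python3 -c "
from h import *;from cell import *
s=observe();o,r=cam(camera_model('wrist'));T=R.from_euler('xyz',s['ee_rot'],degrees=True).as_matrix();print(T.T@(o-s['ee_pos']),T.T@r)"
```

```text
0.1 at [243.2 602.1 225.8] [-179.9   -0.   158. ] shift [-0.3434 -0.2313  0.0662] turn [ -0.1  -0.  -46.7] gap 92.0 F [-0.1 -0.3 -0.2]
[  75.62413277   -0.68103733 -156.49415138] [[ 2.17275458e-04 -9.60278617e-01 -2.79042884e-01]
 [ 9.99999481e-01 -6.89959102e-05  1.01608268e-03]
 [-9.94975292e-04 -2.79042960e-01  9.60278104e-01]]
```

Call:
carry_out:
  steps:
    - [[-0.04,-0.027,0.008],[0,0,-6]]
    - [[-0.08,-0.054,0.016],[0,0,-12]]
    - [[-0.12,-0.081,0.024],[0,0,-18]]
    - [[-0.16,-0.108,0.032],[0,0,-24]]
    - [[-0.2,-0.135,0.04],[0,0,-30]]
    - [[-0.24,-0.162,0.048],[0,0,-36]]
    - [[-0.28,-0.189,0.056],[0,0,-42]]
    - [[-0.31,-0.21,0.06],[0,0,-46.7]]
  gripper: 0.0918

```text
time_s: 0.9
ee_pos: [453.4, 288.1, 165.6]
ee_rot: [-179.9, -0.1, -155.2]
wrist_force: [0.4, -1.2, -0.2]
finger_gap: 91.6
grasp_force: 0.0
```

```bash
python3 go.py 475 259 160 204.7
```

```text
0.9 at [453.4 288.1 165.6] [-1.799e+02 -1.000e-01 -1.552e+02] shift [-0.0074 -0.0355  0.0057] turn [-0.1 -0.1  0.1] gap 91.6 F [ 0.4 -1.2 -0.2]
```

Call:
carry_out:
  steps:
    - [[-0.004,-0.018,0.003],[0,0,0]]
    - [[-0.007,-0.035,0.006],[0,0,0]]
    - [[-0.007,-0.035,0.006],[0,0,0]]
    - [[-0.007,-0.035,0.006],[0,0,0]]

```text
time_s: 1.3
ee_pos: [472.7, 263.3, 160.5]
ee_rot: [180.0, -0.0, -155.3]
wrist_force: [-0.0, 0.8, 0.1]
finger_gap: 92.1
grasp_force: 0.0
```

```bash
cat > wfit.py <<'E'
import sys;from h import *;from cell import *
c,h,x,y,a,z0,name=sys.argv[1:];h,x,y,a,z0=map(float,(h,x,y,a,z0))
m=camera_model('wrist');I=capture('wrist');H=max(hulls(I,c),key=cv2.contourArea)
r=fit([(m,H)],h,(x,y,a),z0);print(r.x.round(1),round(r.fun,3))
J=I[:,:,::-1].copy();cv2.polylines(J,[H.astype(int)],1,(0,255,0),1)
cv2.polylines(J,[cv2.convexHull(proj(m,boxpts(*r.x,h,z0)).astype(np.float32)).astype(int)],1,(0,0,255),1);cv2.imwrite(f'pics/{name}.png',J)
E
python3 wfit.py y 50 521 280 24.7 0 w1; python3 go.py 475 259 21 204.7
```

```text
[520.8 280.8  24.7] 0.296
1.35 at [472.3 264.2 160.7] [ 180.    -0.  -155.2] shift [-0.0003 -0.0059  0.1397] turn [ 0.  -0.   0.1] gap 91.7 F [ 0.5  0.7 -0.5]
```

View pics/w1.png

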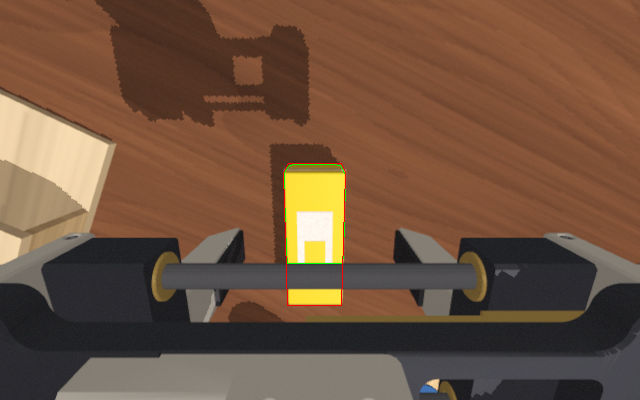

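The wrist view shows the yellow box between the fingers at about (315,235), and the fitted outline matches its far end and sides. I'll descend and grip.

Call:
carry_out:
  steps:
    - [[-0.001,-0.005,0.03],[0,0,0]]
    - [[-0.001,-0.005,0.065],[0,0,0]]
    - [[-0.001,-0.005,0.1],[0,0,0]]
    - [[-0.001,-0.005,0.13],[0,0,0]]
    - [[-0.001,-0.005,0.148],[0,0,0]]
    - [[-0.001,-0.005,0.148],[0,0,0]]
    - [[-0.001,-0.005,0.148],[0,0,0]]

```text
time_s: 2.05
ee_pos: [475.5, 260.5, 13.1]
ee_rot: [180.0, -0.0, -155.2]
wrist_force: [-0.6, 0.6, 0.2]
finger_gap: 91.6
grasp_force: 0.0
```

Call:
carry_out:
  steps:
    - [[0,0,0],[0,0,0]]
    - [[0,0,0],[0,0,0]]
    - [[0,0,0],[0,0,0]]
    - [[0,0,0],[0,0,0]]
    - [[0,0,0],[0,0,0]]
    - [[0,0,0],[0,0,0]]
  gripper: 0.03

```text
time_s: 2.65
ee_pos: [476.5, 259.1, 13.2]
ee_rot: [-180.0, 0.0, -155.3]
wrist_force: [-1.3, -1.6, 5.2]
finger_gap: 59.8
grasp_force: 30.0
```

```bash
python3 go.py 475 259 90 178
```

```text
2.65 at [476.5 259.1  13.2] [-180.     0.  -155.3] shift [ 0.0013  0.0005 -0.0768] turn [ 0.   0.  26.7] gap 59.8 F [-1.3 -1.6  5.2]
```

Call:
carry_out:
  steps:
    - [[0,0,-0.03],[0,0,0]]
    - [[0,0,-0.07],[0,0,3]]
    - [[0,0,-0.1],[0,0,8]]
    - [[0.005,0.01,-0.115],[0,0,14]]
    - [[0.015,0.03,-0.12],[0,0,20]]
    - [[0.02,0.06,-0.12],[0,0,26]]
    - [[0.02,0.06,-0.12],[0,0,26.7]]

```text
time_s: 3.35
ee_pos: [429.6, 309.2, 133.1]
ee_rot: [179.9, -0.1, 178.2]
wrist_force: [-0.4, 1.3, -0.8]
finger_gap: 59.8
grasp_force: 30.0
```

```bash
python3 go.py 430 -22 130 178
```

```text
3.35 at [429.6 309.2 133.1] [ 1.799e+02 -1.000e-01  1.782e+02] shift [-0.0108 -0.331   0.0023] turn [ 0.1 -0.1  0.2] gap 59.8 F [-0.4  1.3 -0.8]
```

Wrong sign sideways; harmless. I'll continue to the rack front.

Call:
carry_out:
  steps:
    - [[-0.001,-0.03,0],[0,0,0]]
    - [[-0.002,-0.075,0],[0,0,0]]
    - [[-0.004,-0.12,0],[0,0,0]]
    - [[-0.006,-0.165,0],[0,0,0]]
    - [[-0.008,-0.21,0],[0,0,0]]
    - [[-0.01,-0.255,0],[0,0,0]]
    - [[-0.011,-0.3,0],[0,0,0]]
    - [[-0.011,-0.331,0],[0,0,0]]

```text
time_s: 4.15
ee_pos: [431.5, -29.8, 132.4]
ee_rot: [-179.9, -0.1, 177.9]
wrist_force: [0.5, 0.2, -1.8]
finger_gap: 59.9
grasp_force: 30.0
```

```bash
python3 go.py 430 -22 34 178
```

```text
4.15 at [431.5 -29.8 132.4] [-1.799e+02 -1.000e-01  1.779e+02] shift [0.0017 0.0078 0.0984] turn [-0.1 -0.1 -0.1] gap 59.9 F [ 0.5  0.2 -1.8]
```

Call:
carry_out:
  steps:
    - [[0,0,0.03],[0,0,0]]
    - [[0,0,0.06],[0,0,0]]
    - [[0,0,0.085],[0,0,0]]
    - [[0,0,0.098],[0,0,0]]
    - [[0,0,0.098],[0,0,0]]
    - [[0,0,0.098],[0,0,0]]

```text
time_s: 4.75
ee_pos: [432.2, -26.2, 34.6]
ee_rot: [180.0, -0.1, 178.0]
wrist_force: [1.0, 0.2, -0.6]
finger_gap: 59.9
grasp_force: 30.0
```

```bash
python3 go.py 551 -26 32 178; python3 wfit.py y 50 480 -24 -2 18 w2
```

```text
4.75 at [432.2 -26.2  34.6] [ 1.80e+02 -1.00e-01  1.78e+02] shift [-0.1188  0.0043  0.0025] turn [ 0.  -0.1  0. ] gap 59.9 F [ 1.   0.2 -0.6]
[483.7 -27.6  -1.1] 0.824
```

View pics/w2.png

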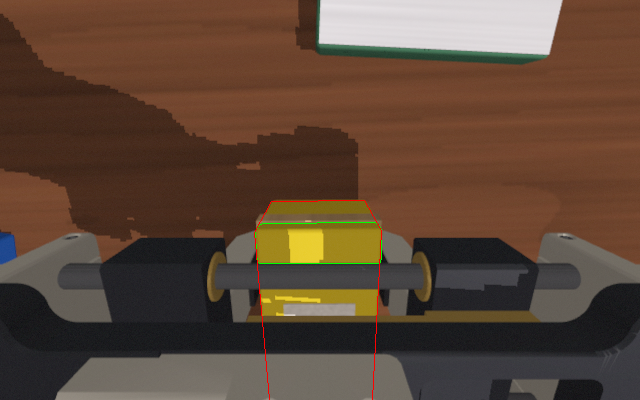

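The wrist view shows the yellow box level and centred between the fingers, its outer end at (320,240). I'll slide it in.

Call:
carry_out:
  steps:
    - [[-0.01,0.004,0.002],[0,0,0]]
    - [[-0.025,0.004,0.002],[0,0,0]]
    - [[-0.04,0.004,0.002],[0,0,0]]
    - [[-0.055,0.004,0.002],[0,0,0]]
    - [[-0.07,0.004,0.002],[0,0,0]]
    - [[-0.085,0.004,0.002],[0,0,0]]
    - [[-0.095,0.004,0.002],[0,0,0]]
    - [[-0.1,0.004,0.002],[0,0,0]]

```text
time_s: 5.6
ee_pos: [534.4, -25.4, 33.4]
ee_rot: [180.0, 0.1, 178.0]
wrist_force: [-0.3, 0.1, -1.8]
finger_gap: 59.6
grasp_force: 30.0
```

```bash
python3 go.py 549 -26 28 178
```

```text
5.6 at [534.4 -25.4  33.4] [1.80e+02 1.00e-01 1.78e+02] shift [-0.0146 -0.0001  0.0054] turn [0.  0.1 0. ] gap 59.6 F [-0.3  0.1 -1.8]
```

Call:
carry_out:
  steps:
    - [[-0.004,0,0.002],[0,0,0]]
    - [[-0.008,0,0.004],[0,0,0]]
    - [[-0.011,0,0.005],[0,0,0]]
    - [[-0.013,0,0.006],[0,0,0]]
    - [[-0.013,0,0.006],[0,0,0]]
    - [[-0.013,0,0.006],[0,0,0]]

```text
time_s: 6.2
ee_pos: [545.2, -26.0, 26.6]
ee_rot: [180.0, -0.0, 178.0]
wrist_force: [-0.6, 0.2, -0.8]
finger_gap: 60.0
grasp_force: 30.0
```

Call:
carry_out:
  steps:
    - [[-0.001,0,0.001],[0,0,0]]
    - [[-0.002,0,0.001],[0,0,0]]
    - [[-0.003,0,0.001],[0,0,0]]
    - [[-0.004,0,0.001],[0,0,0]]
    - [[-0.004,0,0.001],[0,0,0]]

```text
time_s: 6.7
ee_pos: [549.7, -26.1, 25.7]
ee_rot: [180.0, 0.0, 178.0]
wrist_force: [-0.2, 0.1, -1.5]
finger_gap: 59.4
grasp_force: 30.0
```

Call:
carry_out:
  steps:
    - [[-0.001,0,0.001],[0,0,0]]
    - [[-0.002,0,0.001],[0,0,0]]
    - [[-0.002,0,0.001],[0,0,0]]

```text
time_s: 7.0
ee_pos: [550.4, -26.2, 25.2]
ee_rot: [-180.0, -0.1, 178.0]
wrist_force: [-5.5, -0.2, 8.7]
finger_gap: 60.1
grasp_force: 30.0
```

Call:
carry_out:
  steps:
    - [[0,0,0],[0,0,0]]
    - [[0,0,0],[0,0,0]]
    - [[0,0,0],[0,0,0]]
    - [[0,0,0],[0,0,0]]
    - [[0,0,0],[0,0,0]]
  gripper: 0.0918

```text
time_s: 7.5
ee_pos: [551.6, -26.2, 24.6]
ee_rot: [180.0, 0.0, 178.0]
wrist_force: [-0.3, -0.4, -1.3]
finger_gap: 91.1
grasp_force: 0.0
```

Call:
carry_out:
  steps:
    - [[0,0,-0.02],[0,0,0]]
    - [[0.005,0,-0.06],[0,0,0]]
    - [[0.015,0,-0.1],[0,0,0]]
    - [[0.03,0,-0.14],[0,0,0]]
    - [[0.05,0,-0.17],[0,0,0]]
    - [[0.08,0,-0.19],[0,0,0]]
    - [[0.1,0,-0.2],[0,0,0]]
    - [[0.1,0,-0.2],[0,0,0]]

```text
time_s: 8.3
ee_pos: [450.3, -22.9, 226.3]
ee_rot: [-179.9, 0.1, 178.0]
wrist_force: [0.6, -0.6, -0.1]
finger_gap: 91.6
grasp_force: 0.0
```

```bash
python3 go.py 450 -285 200 164.8
python3 - <<'E'
from h import *;from cell import *
# outer top edge of yellow seen by the wrist camera (z=62)
m=camera_model('wrist');I=capture('wrist');cv2.imwrite('pics/w3.png',I[:,:,::-1])
for H in hulls(I,'y'):print(cv2.boundingRect(H.astype(int)),cv2.minAreaRect(H))
E
```

```text
8.3 at [450.3 -22.9 226.3] [-1.799e+02  1.000e-01  1.780e+02] shift [-0.0088 -0.2619  0.0266] turn [-0.   0.1 13.2] gap 91.6 F [ 0.6 -0.6 -0.1]
(295, 227, 48, 37) ((318.5, 245.0), (47.0, 36.0), 0.0)
```

View pics/w3.png

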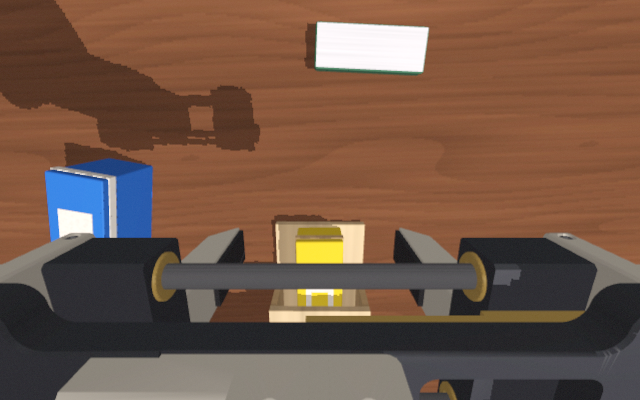

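The yellow box sits on the lower tier at (319,265), straight and centred, and contact was felt at the back wall and floor. Now the blue box A.

Call:
carry_out:
  steps:
    - [[0,-0.03,0.003],[0,0,2]]
    - [[-0.002,-0.07,0.006],[0,0,4]]
    - [[-0.004,-0.11,0.01],[0,0,6]]
    - [[-0.006,-0.15,0.015],[0,0,8]]
    - [[-0.008,-0.19,0.02],[0,0,10]]
    - [[-0.009,-0.23,0.025],[0,0,12]]
    - [[-0.009,-0.262,0.027],[0,0,13.2]]
    - [[-0.009,-0.262,0.027],[0,0,13.2]]

```text
time_s: 9.15
ee_pos: [450.3, -290.9, 196.1]
ee_rot: [-179.9, -0.1, 164.4]
wrist_force: [-0.3, 0.7, -0.1]
finger_gap: 91.9
grasp_force: 0.0
```

Call:
carry_out:
  steps:
    - [[0,0,0],[0,0,0]]
    - [[0,0,0],[0,0,0]]

```text
time_s: 9.35
ee_pos: [452.0, -283.6, 196.9]
ee_rot: [179.9, -0.1, 164.9]
wrist_force: [0.7, -0.1, 0.7]
finger_gap: 91.7
grasp_force: 0.0
```

```bash
python3 go.py 450 -285 46 164.8
python3 - <<'E'
from h import *;from cell import *
m=camera_model('wrist');I=capture('wrist')
J=I[:,:,::-1].copy();cv2.polylines(J,[cv2.convexHull(proj(m,boxpts(498.4,-298.3,-15.2,95)[1::2]).astype(np.float32)).astype(int)],1,(0,0,255),1)
cv2.imwrite('pics/w4.png',J)
E
```

```text
9.35 at [ 452.  -283.6  196.9] [ 1.799e+02 -1.000e-01  1.649e+02] shift [ 0.0014 -0.002   0.1509] turn [ 0.1 -0.1  0.1] gap 91.7 F [ 0.7 -0.1  0.7]
```

View pics/w4.png

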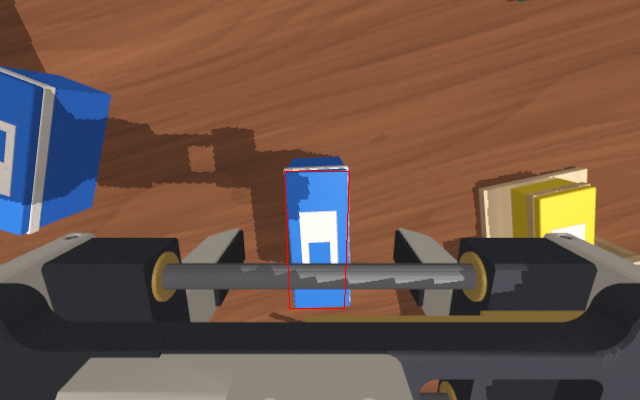

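The blue box A is between the fingers, its top outline at (285..349, 168..308) matching the model to 2–4 px. B is at the left (50,150). I'll descend and grip.

Call:
carry_out:
  steps:
    - [[0,-0.001,0.03],[0,0,0]]
    - [[0,-0.001,0.065],[0,0,0]]
    - [[0,-0.001,0.1],[0,0,0]]
    - [[0,-0.001,0.13],[0,0,0]]
    - [[0,-0.001,0.15],[0,0,0]]
    - [[0,-0.001,0.15],[0,0,0]]
    - [[0,-0.001,0.15],[0,0,0]]

```text
time_s: 10.1
ee_pos: [451.8, -285.0, 48.0]
ee_rot: [180.0, -0.0, 164.9]
wrist_force: [-0.9, -0.3, 1.1]
finger_gap: 91.5
grasp_force: 0.0
```

Call:
carry_out:
  steps:
    - [[0,0,0],[0,0,0]]
    - [[0,0,0],[0,0,0]]
    - [[0,0,0],[0,0,0]]
    - [[0,0,0],[0,0,0]]
    - [[0,0,0],[0,0,0]]
    - [[0,0,0],[0,0,0]]
  gripper: 0.03

```text
time_s: 10.7
ee_pos: [451.5, -286.0, 48.2]
ee_rot: [-180.0, 0.0, 164.8]
wrist_force: [-1.1, 0.3, 5.2]
finger_gap: 60.5
grasp_force: 29.6
```

```bash
python3 go.py 500 -24 180 178
```

```text
10.7 at [ 451.5 -286.    48.2] [-180.     0.   164.8] shift [ 0.0218  0.2655 -0.1318] turn [ -0.    0.  -13.2] gap 60.5 F [-1.1  0.3  5.2]
```

Call:
carry_out:
  steps:
    - [[0,0,-0.03],[0,0,0]]
    - [[0,0,-0.07],[0,0,0]]
    - [[0,0.01,-0.105],[0,0,-2]]
    - [[0.004,0.04,-0.125],[0,0,-4]]
    - [[0.008,0.085,-0.132],[0,0,-7]]
    - [[0.012,0.13,-0.132],[0,0,-10]]
    - [[0.016,0.175,-0.132],[0,0,-13.2]]
    - [[0.018,0.22,-0.132],[0,0,-13.2]]

```text
time_s: 11.5
ee_pos: [490.7, -67.3, 179.4]
ee_rot: [-180.0, -0.1, 178.1]
wrist_force: [0.2, -0.3, -2.7]
finger_gap: 60.4
grasp_force: 29.6
```

```bash
python3 go.py 540 -25.5 147 178
```

```text
11.5 at [490.7 -67.3 179.4] [-1.800e+02 -1.000e-01  1.781e+02] shift [-0.048   0.0434  0.0323] turn [-0.  -0.1  0.1] gap 60.4 F [ 0.2 -0.3 -2.7]
```

Call:
carry_out:
  steps:
    - [[-0.008,0.02,0],[0,0,0]]
    - [[-0.018,0.036,0.005],[0,0,0]]
    - [[-0.03,0.036,0.015],[0,0,0]]
    - [[-0.042,0.036,0.025],[0,0,0]]
    - [[-0.048,0.036,0.032],[0,0,0]]
    - [[-0.048,0.036,0.032],[0,0,0]]
    - [[-0.048,0.036,0.032],[0,0,0]]

```text
time_s: 12.2
ee_pos: [539.8, -34.7, 147.3]
ee_rot: [180.0, -0.1, 178.0]
wrist_force: [-1.6, -0.6, -2.5]
finger_gap: 60.2
grasp_force: 29.6
```

```bash
python3 go.py 638 -29.3 144 178;python3 - <<'E'
from cell import *;import cv2
a=capture('scene')[120:300,200:400];b=capture('top')[60:240,200:400]
cv2.imwrite('pics/c5.png',cv2.resize(cv2.hconcat([a,b]),None,fx=2,fy=2,interpolation=2)[:,:,::-1])
E
```

```text
12.2 at [539.8 -34.7 147.3] [ 1.80e+02 -1.00e-01  1.78e+02] shift [-0.098   0.0088  0.0031] turn [ 0.  -0.1 -0. ] gap 60.2 F [-1.6 -0.6 -2.5]
```

View pics/c5.png

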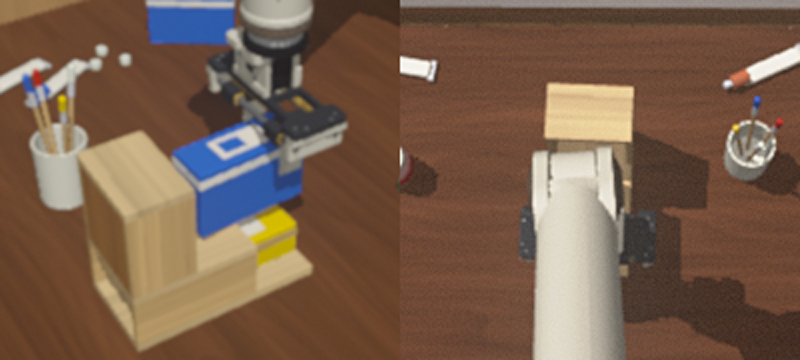

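The crop shows the blue box level over the upper tier floor at (235,185), before the roof, and the yellow box home below it. I'll slide it in after a small lateral shift.

Call:
carry_out:
  steps:
    - [[-0.004,0.006,0.002],[0,0,0]]
    - [[-0.014,0.009,0.003],[0,0,0]]
    - [[-0.028,0.009,0.003],[0,0,0]]
    - [[-0.042,0.009,0.003],[0,0,0]]
    - [[-0.056,0.009,0.003],[0,0,0]]
    - [[-0.07,0.009,0.003],[0,0,0]]
    - [[-0.082,0.009,0.003],[0,0,0]]
    - [[-0.088,0.009,0.003],[0,0,0]]

```text
time_s: 13.1
ee_pos: [630.6, -28.0, 144.7]
ee_rot: [180.0, 0.1, 178.0]
wrist_force: [0.4, 1.2, -2.9]
finger_gap: 60.4
grasp_force: 29.6
```

```bash
python3 go.py 639 -29.4 137 178
```

```text
13.1 at [630.6 -28.  144.7] [1.80e+02 1.00e-01 1.78e+02] shift [-0.0084 -0.0011  0.0077] turn [0.  0.1 0. ] gap 60.4 F [ 0.4  1.2 -2.9]
```

Call:
carry_out:
  steps:
    - [[-0.002,0,0.002],[0,0,0]]
    - [[-0.004,-0.001,0.004],[0,0,0]]
    - [[-0.006,-0.001,0.005],[0,0,0]]
    - [[-0.007,-0.001,0.006],[0,0,0]]
    - [[-0.008,-0.001,0.007],[0,0,0]]
    - [[-0.008,-0.001,0.007],[0,0,0]]

```text
time_s: 13.7
ee_pos: [636.8, -29.9, 137.6]
ee_rot: [180.0, -0.0, 178.0]
wrist_force: [0.6, -1.0, -1.4]
finger_gap: 60.3
grasp_force: 29.6
```

Call:
carry_out:
  steps:
    - [[-0.001,0,0.001],[0,0,0]]
    - [[-0.002,0,0.001],[0,0,0]]
    - [[-0.002,0,0.001],[0,0,0]]
    - [[-0.002,0,0.001],[0,0,0]]

```text
time_s: 14.1
ee_pos: [638.9, -29.9, 136.7]
ee_rot: [180.0, 0.0, 178.0]
wrist_force: [0.1, -0.2, -2.5]
finger_gap: 60.2
grasp_force: 29.6
```

Call:
carry_out:
  steps:
    - [[-0.001,0,0.001],[0,0,0]]
    - [[-0.002,0,0.001],[0,0,0]]
    - [[-0.002,0,0.001],[0,0,0]]
    - [[-0.002,0,0.001],[0,0,0]]

```text
time_s: 14.5
ee_pos: [639.2, -29.9, 136.3]
ee_rot: [-180.0, -0.2, 178.0]
wrist_force: [-8.0, 0.8, 6.6]
finger_gap: 60.5
grasp_force: 29.6
```

Call:
carry_out:
  steps:
    - [[-0.001,0,0.001],[0,0,0]]
    - [[-0.002,0,0.001],[0,0,0]]
    - [[-0.002,0,0.001],[0,0,0]]

```text
time_s: 14.8
ee_pos: [639.2, -29.9, 136.2]
ee_rot: [-180.0, -0.4, 178.0]
wrist_force: [-16.1, 0.2, 16.7]
finger_gap: 60.8
grasp_force: 29.8
```

Contact with both the back wall and the floor. I'll ease off, release and retreat.

Call:
carry_out:
  steps:
    - [[0.002,0,-0.001],[0,0,0]]
    - [[0.002,0,-0.001],[0,0,0]]

```text
time_s: 15.0
ee_pos: [639.3, -29.7, 136.3]
ee_rot: [-180.0, -0.2, 178.0]
wrist_force: [-7.9, 1.1, 6.8]
finger_gap: 60.8
grasp_force: 29.6
```

Call:
carry_out:
  steps:
    - [[0,0,0],[0,0,0]]
    - [[0,0,0],[0,0,0]]
    - [[0,0,0],[0,0,0]]
    - [[0,0,0],[0,0,0]]
    - [[0,0,0],[0,0,0]]
  gripper: 0.0918

```text
time_s: 15.5
ee_pos: [641.1, -30.0, 135.7]
ee_rot: [180.0, 0.0, 178.0]
wrist_force: [0.8, -0.2, -0.3]
finger_gap: 90.8
grasp_force: 0.0
```

Call:
carry_out:
  steps:
    - [[0,0,-0.02],[0,0,0]]
    - [[0,0,-0.05],[0,0,0]]
    - [[0.01,0,-0.09],[0,0,0]]
    - [[0.04,0,-0.12],[0,0,0]]
    - [[0.08,0,-0.14],[0,0,0]]
    - [[0.12,0,-0.14],[0,0,0]]
    - [[0.16,0,-0.14],[0,0,0]]
    - [[0.2,0,-0.14],[0,0,0]]

```text
time_s: 16.3
ee_pos: [439.6, -23.0, 275.9]
ee_rot: [-180.0, 0.1, 178.0]
wrist_force: [0.6, -0.2, 1.3]
finger_gap: 92.1
grasp_force: 0.0
```

Call:
carry_out:
  steps:
    - [[0,0.04,0],[0,0,0]]
    - [[0,0.085,0],[0,0,0]]
    - [[0,0.13,0],[0,0,0]]
    - [[0,0.175,0],[0,0,0]]
    - [[0,0.22,0],[0,0,0]]
    - [[0,0.25,0],[0,0,0]]
    - [[0,0.25,0],[0,0,0]]
    - [[0,0.25,0],[0,0,0]]

```text
time_s: 17.1
ee_pos: [449.5, 227.1, 275.5]
ee_rot: [-180.0, -0.0, 178.1]
wrist_force: [1.3, -0.4, -1.5]
finger_gap: 91.6
grasp_force: 0.0
```

Run:
```python
from cell import *;import cv2
a=capture('scene')[120:300,200:400];b=capture('top')[60:240,200:400]
cv2.imwrite('pics/c6.png',cv2.resize(cv2.hconcat([a,b]),None,fx=2,fy=2,interpolation=2)[:,:,::-1])
```

```text
(no output)
```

View pics/c6.png

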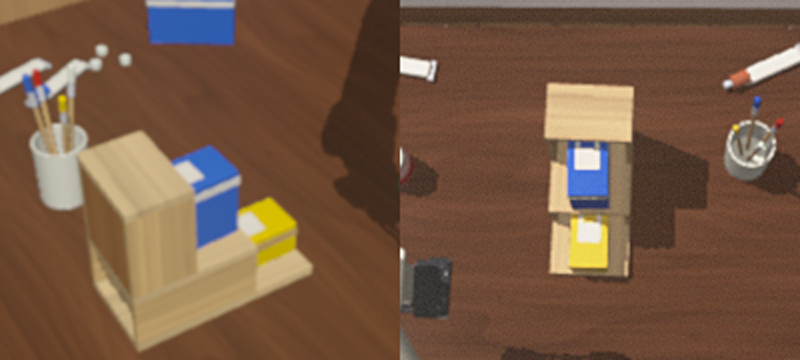

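Both boxes are upright and centred: blue at (588,172) and yellow at (589,243) in the crop. Their outer ends are just inside the tier fronts, and the jar has not moved.

```bash
python3 -c "from cell import *;print(hand_in())"
```

```text
the job is handed in; nothing more can be done
None
```

The job is handed in at about 17 s: the yellow box is on the lower tier and the nearer blue box on the upper tier, both upright, centred, released and pushed to the back wall, with the jar untouched; the hand-in gave no verdict.

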